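# Lock the wooden sleeve onto the desk lamp's stem

### The arm

A 6-joint arm with a two-finger parallel gripper is mounted at the origin on the work surface. World frame = base frame: x ahead of the robot, y to its left, z up, the work surface at z = 0. Lengths are in m, angles in rad, forces in N, time in s.
With the tool pointing down it reaches from about 0.35 to 0.85 m from the base axis. Payload 8.1 kg.
Tool frame: the origin (TCP) lies on the centre line of the jaws, within the pads' length; the fingertips stand 8 mm ahead of it and the grasp point (between the pads) lies 11 mm behind it; z points along the fingers, y is the line along which they close (so a half turn about z gives the same grasp; the last joint's range is limited). The gripper opens to 85 mm and grips with 20 to 120 N. Pads are 22 mm wide; open, the fingers measure 114 mm over their backs; the gripper's body (76 mm by 85 mm) begins 54 mm behind the grasp point. The pads swing forward as they close: fully open they stand 13 mm farther back than shut.
Start: joints at [-1.364, 0.13, 1.488, -0, 1.523, -0.085], TCP at [0.173, -0.575, 0.239] pointing down, gripper open.
Joint ranges: [-2.96, 2.96], [-0.89, 2.26], [0.02, 2.5], [-1.34, 4.48], [0, 2.73], [-2.66, 2.66]. Speed limits (rad/s): [2.39, 2.39, 2.79, 3.14, 3.14, 3.14].

### API

Orientations are given as a unit quaternion [x, y, z, w].
In Python, from rig import manip gives the robot as it stands. The module is installed in compiled form; this text tells all that it offers.
- The arm moves only by the tool move_arm, never from a script. Its argument "series" is a list that holds one entry, the list of rows, each a list of 7 numbers: the shift along the tool's x, y, z as a fraction of full scale, then the turn, a rotation vector about the tool's x, y, z as a fraction of full scale, then the closure, from 0 (fully open) to 1 (shut). A call has 1 to 5 rows; each row is the pose to reach, as a shift and turn from the pose commanded when the call began, along the tool's axes at that moment; what a row does not reach only later rows make up. Full scale, the value 1, is 75 cm for a shift and pi/2 rad for a turn. A row lasts 1/12 s, in which the tool goes at most 41.7 mm and 7.16 degrees, less where a joint would pass 70% of its speed; a pose out of reach is approached as far as the arm can. A call with a number of a shift or a turn outside -1 to 1 is refused whole. A call with a gripper value outside its range is refused whole. The fingers move at their own pace and stop on an object; the grip force is fixed at half the most. Time passes only in rows, so rows that repeat a pose let the fingers close. It gives the time, the measured TCP pose, the force, the opening and the grip force at its end, in the units of the state.
- manip.get_state(): the state, without advancing time (a new reading comes with each control period).
- manip.read_camera(name): name is "side" or "top"; returns a dict with "frame" (480x640x3 uint8, blue, green, red), "range_z" (480x640 float32, m along the optical axis (not along the pixel's ray), 0 where there is no reading), "fx", "fy", "cx", "cy" (pixels), "rvec" (rotation vector, rad) and "tvec" (3), from world to camera coordinates, as OpenCV has them. Camera axes: x right, y down, z forward; pixel columns grow to the right and rows downward; lengths in m; the calibration is good to about 2 mm. A picture is of the moment at which its call begins.
- manip.close_job(): hands the job in; it is judged then, once.
The state is a dict: "t": time; "qpos": joint angles; "joint_velocities": joint speeds; "effort": joint torques, N m; "eef_pos": TCP position; "eef_rot": TCP orientation; "force": force on the tool from outside, world axes, zero at the start; "ft_torque": the same for the moment, N m; "width": opening from 0.0 (shut) to 1.0 (fully open); "finger_force": force on a finger pad.
Only numpy, scipy, OpenCV 4.12 (cv2) and the standard library are available. Lean on these libraries where they do the work, as an engineer would, in place of code of your own. Each camera call takes 0.05 s, during which the arm holds its last target. There are 200 camera calls.

### The job

Finish the lower half of the desk lamp: slide the wooden sleeve down over the steel stem on the round white base, turn it until its slots drop over the stem's pins, push it right down against the spring, then twist it clockwise (seen from above) until it locks, and let go so that it stays held down, upright and locked. Do not knock over or shove the other things on the desk.

Things in the scene. Friction and masses are not known exactly. Their poses are not given: they have to be found in the camera images.
- sleeve: Straight wooden tube standing upright on the desk, 44 mm outside diameter, 100 mm tall, about 0.11 kg. Origin: centre of its lower end; z up its axis. Bore 22.6 mm wide, widened to 26 mm in the lowest 21.5 mm, where three equal J-shaped bayonet slots, 120 degrees apart, are cut through the wall: see slot_mouth.
- slot_mouth (a point): Mouth of one slot, at the sleeve's lower end, 17.5 mm from its axis on its +x; the others at +-120 degrees. The straight entry, 9 mm wide at the bore, rises 21.5 mm. At its top the slot runs 60 degrees counter-clockwise seen from above, over a lip with its top 13 mm above the lower end, into a pocket with its floor at 9 mm. A wall ends the slot just past the pocket.
- lamp_base: The lamp's heavy round white base, 150 mm diameter, 22 mm thick; it does not move. Origin: centre of its underside, on the desk; z up; +x points to the short black cable stub that sticks out of its edge. The steel stem stands at its centre.
- stem_top (a point): Tip of the stem, on its axis, 122 mm above the desk. The stem is 20 mm in diameter; its last 10 mm taper to 12 mm at the tip. When locked the sleeve covers it.
- pin_level (a point): On the stem's axis, 51 mm above the desk, at the centre line of three level pins, 5 mm thick, 120 degrees apart, ends 19 mm from the axis. Their bearing is not measured: one lies within 0.6 rad either side of the cable stub's direction. Out of line, the sleeve's lower end rests on them at 53.5 mm above the desk; its slots drop over them within about 0.12 rad of true.
- collar_top (a point): On the stem's axis, 44 mm above the desk: top of the white sprung collar, 43 mm diameter, as found. Pressing it down takes 4 N at once and 0.8 N more per mm. The sleeve's lower end meets it at 44 mm, can be pushed to 32 mm, must be below 35.5 mm to turn past the lip, and springs up to 39.5 mm when locked, 60 degrees clockwise of where it dropped; if not locked, to 44 mm.
- hourglass: Bystander: hourglass with wooden ends, 54 mm diameter, 90 mm tall, upright. Origin: centre of its underside.
- pencil_cup: Bystander: white pencil cup, 68 mm diameter, 90 mm tall, pencils up to 140 mm, upright. Origin: centre of its underside.
- flower_jar: Bystander: glass jar with flowers, 74 mm diameter, 190 mm tall with the flowers. Origin: centre of its underside.
- lamp_head: Bystander: the lamp's white shade lying open side down, 100 mm diameter, 83 mm tall, with a bent tube reaching 150 mm to its +y. Origin: centre of the shade's underside.
- toy_sheep: Bystander: toy sheep, 95 mm long, 42 mm wide, 80 mm tall, standing. Origin: on the desk under the middle of its body.
- mug: Bystander: blue mug, 76 mm diameter, 85 mm tall, handle to its +y. Origin: centre of its underside.
Things that resemble listed ones, but are neither listed nor needed, are in the scene too. There is more than one size of the lamp_base; the job needs the middle-sized.

How it is judged:
By the outcome, as a careful person would: the job done as asked, in the order asked, and still so for the second after the job is handed in, with the robot touching nothing.
It also fails if it takes over 72 s, if anything falls off the work surface, if the arm or the gripper's body presses on something with over 40 N, if the wrist force passes 120 N, or if a joint passes its speed limit or range.

## Working session

There is one attempt and no reset: what is moved stays moved. The work goes in short steps, Python scripts to look and compute and a tool call to move; the robot and the scene stay as the last step left them, time stands still between calls to the robot, and variables do not carry over. Pictures are saved under pics/ and viewed, at most 10 in all, crops included, and the job is handed in when it is done.

Besides the shell and the picture viewer there is one more tool, called after "Request:" as name(argument=value, ...), one argument or row to a line, values as JSON. move_arm: Moves the arm, as the interface text tells. Shift numbers are shares of 75 cm and turn numbers shares of pi/2 rad, none past 1 either way. Its arguments: {"type":"object","properties":{"series":{"type":"array","items":{"type":"array","items":{"type":"array","items":{"type":"number"}}}}},"required":["series"]}

```bash
mkdir -p pics; cat > h.py <<'E'
import numpy as np, cv2
from rig import manip
from scipy.spatial.transform import Rotation as R
def cam(n):
    c=manip.read_camera(n); Rm=cv2.Rodrigues(np.array(c['rvec'],float))[0]; t=np.array(c['tvec'],float).ravel()
    z=c['range_z']; v,u=np.mgrid[0:480,0:640]
    P=np.stack([(u-c['cx'])/c['fx']*z,(v-c['cy'])/c['fy']*z,z],-1)
    W=(P-t)@Rm; W[z==0]=np.nan
    return c,W,Rm,t
E
python3 - <<'E'
from h import *
s=manip.get_state(); print({k:np.round(v,3) for k,v in s.items()})
for n in('top','side'):
    c,W,Rm,t=cam(n); cv2.imwrite(f'pics/{n}1.png',c['frame']); np.save(n+'.npy',W); print(n,-Rm.T@t,Rm[2],c['fx'])
E
```

```text
{'t': np.float64(0.0), 'qpos': array([-1.364,  0.131,  1.489, -0.   ,  1.523, -0.085]), 'joint_velocities': array([-0.   ,  0.   , -0.001,  0.   , -0.001,  0.002]), 'effort': array([-0.0000e+00, -5.6940e+01, -5.0055e+01, -0.0000e+00,  1.5000e-02,
        0.0000e+00]), 'eef_pos': array([ 0.173, -0.574,  0.238]), 'eef_rot': array([ 0.989,  0.145, -0.   , -0.001]), 'force': array([ 0.564, -0.339, -0.095]), 'ft_torque': array([-0.018,  0.034,  0.028]), 'finger_force': np.float64(0.0), 'width': np.float64(1.002)}
top [0.3678166  0.02092253 1.10347877] [ 0.1198021   0.01153126 -0.99273082] 438.9231833785134
side [0.39961426 1.00816728 1.00943162] [ 0.07638119 -0.73161812 -0.6774222 ] 561.9551417313962
```

View pics/top1.png

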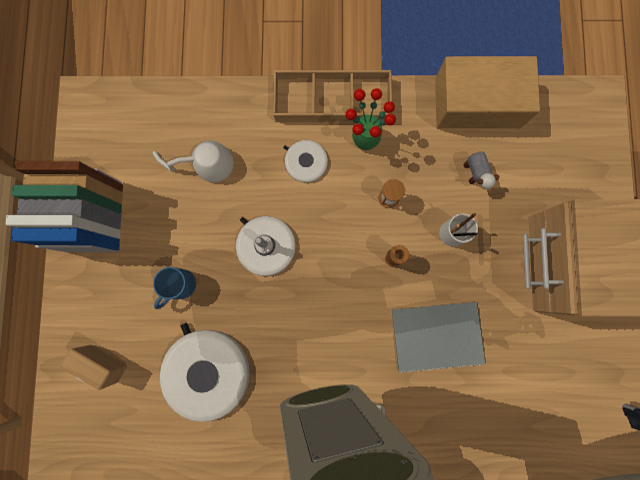

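View pics/side1.png

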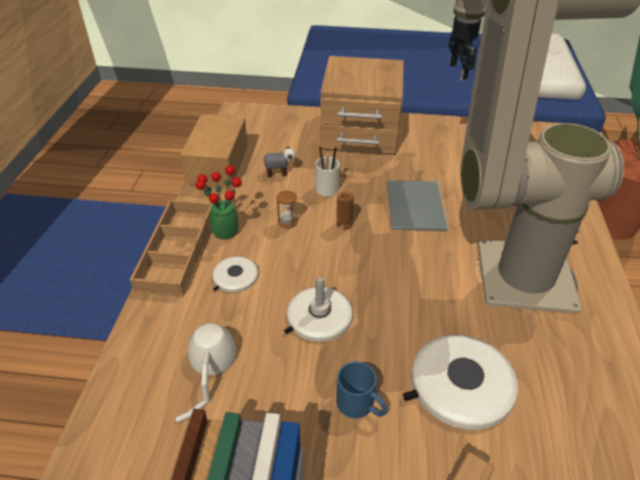

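The top picture shows the sleeve at about (398,257) and the middle base with its stem at (266,246), its cable stub at (244,222). The hourglass is at (392,192), the pencil cup at (459,231) and the mug at (173,286). In the side view the sleeve is at (345,210) and the stem at (320,295).

```bash
cat >m.py <<'E'
from h import *
from scipy.optimize import least_squares
def fit(P,r):
    f=lambda p:np.hypot(P[:,0]-p[0],P[:,1]-p[1])-r
    s=least_squares(f,np.median(P,0)[:2],loss='soft_l1',f_scale=.002); return s.x,np.std(f(s.x)),len(P)
E
python3 - <<'E'
from m import *
T=np.load('top.npy');S=np.load('side.npy')
def sel(W,u0,u1,v0,v1,z0,z1):
    P=W[v0:v1,u0:u1].reshape(-1,3); return P[(P[:,2]>z0)&(P[:,2]<z1)]
for n,W,b in(('top',T,(380,415,238,275)),('side',S,(330,360,185,232))):
    P=sel(W,*b,.09,.108); print(n,'sleeve top',P.mean(0),(P.min(0)+P.max(0))/2,np.ptp(P,0),len(P))
    P=sel(W,*b,.02,.085); print(n,'sleeve side',fit(P,.022))
for n,W,b in(('top',T,(230,300,210,280)),('side',S,(283,357,270,342))):
    P=sel(W,*b,.012,.028); print(n,'base',P.mean(0),(P.min(0)+P.max(0))/2,np.ptp(P,0),len(P))
    P=sel(W,*b,.06,.108); print(n,'stem',fit(P,.01))
    P=sel(W,*b,.112,.13); print('tip',P.mean(0),P[:,2].max(),len(P))
    P=sel(W,*b,.04,.056);print('collar/pins',P.mean(0),len(P))
print('cable top',T[222,244],T[220,242],'side',S[330,289])
def im(n,b,k,o):
    i=cv2.imread(f'pics/{n}1.png')[b[2]:b[3],b[0]:b[1]]; return cv2.resize(i,None,fx=k,fy=k,interpolation=cv2.INTER_CUBIC)
a=im('top',(233,298,213,278),6,0);b=im('side',(285,350,265,330),6,0)
c=im('side',(313,378,175,240),6,0)
d=im('top',(365,430,225,290),6,0)
cv2.imwrite('pics/crop1.png',cv2.resize(np.vstack([np.hstack([a,b]),np.hstack([c,d])]),(600,600)))
E
```

```text
top sleeve top [ 0.4644685  -0.13364335  0.09949162] [ 0.4639286  -0.1342331   0.09762192] [0.04186378 0.0416456  0.01486498] 222
top sleeve side (array([ 0.46480537, -0.13249498]), np.float64(0.0035954471622673197), 109)
side sleeve top [ 0.46444317 -0.13069286  0.09710539] [ 0.4642964  -0.13273831  0.09662494] [0.04179925 0.04674251 0.01296332] 163
side sleeve side (array([ 0.46508459, -0.1352626 ]), np.float64(0.03291124036295235), 347)
top base [0.49279998 0.1860241  0.0214806 ] [0.49401698 0.18613108 0.02005973] [0.14656419 0.14865438 0.01547217] 2513
top stem (array([0.48376446, 0.17276462]), np.float64(0.0029972795032862255), 31)
tip [0.49271994 0.18608118 0.1193254 ] 0.12526260939368083 55
collar/pins [0.49052851 0.18291984 0.04531377] 154
side base [0.49239872 0.20067821 0.0200963 ] [0.49269813 0.19000932 0.01995133] [0.14850394 0.14804824 0.01587659] 2274
side stem (array([0.49304804, 0.18704827]), np.float64(0.001261091655378058), 132)
tip [0.4928678  0.19086432 0.11845386] 0.12468130850602656 50
collar/pins [0.49262763 0.19417129 0.04520387] 172
cable top [0.5511777  0.24086439 0.01683333] [0.55674089 0.24661654 0.01406355] side [0.55348683 0.2468034  0.01114309]
```

View pics/crop1.png

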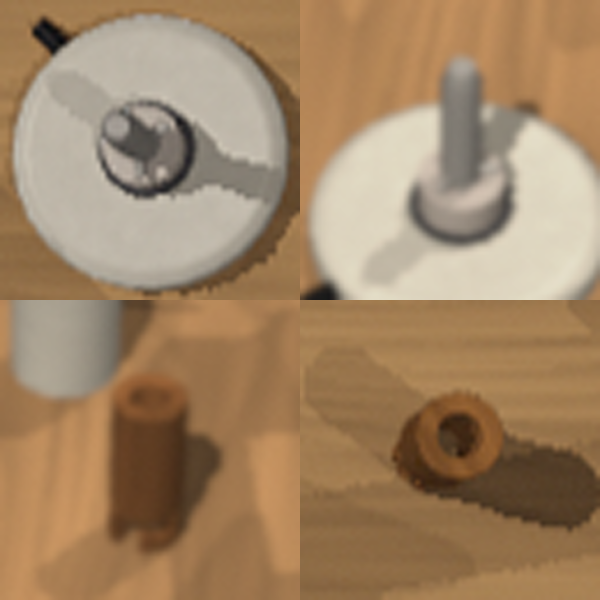

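The crop shows a pin near panel position (160,175) in the top view. One slot entry faces the side camera, left of the sleeve's centre at its lower end (128,530). I'll unwrap both to measure bearings.

```bash
cat >>m.py <<'E'
def proj(c,P):
    p,_=cv2.projectPoints(np.asarray(P,float).reshape(-1,3),np.array(c['rvec'],float),np.array(c['tvec'],float),np.array([[c['fx'],0,c['cx']],[0,c['fy'],c['cy']],[0,0,1]],float),None)
    return p.reshape(-1,2).astype(np.float32)
def samp(c,P,sh):
    p=proj(c,P); return cv2.remap(c['frame'],p[:,0].reshape(sh),p[:,1].reshape(sh),cv2.INTER_CUBIC)
E
python3 - <<'E'
from m import *
t=manip.read_camera('top');s=manip.read_camera('side')
# orthorectified plane z=.051 about stem, both cams, 1px=.1mm*... x up, y left
g=np.linspace(.03,-.03,290); X,Y=np.meshgrid(g,g,indexing='ij')
P=np.stack([.493+X,.1865+Y,0*X+.052],-1)
A=samp(t,P,X.shape);B=samp(s,P,X.shape)
for I in(A,B):
    cv2.circle(I,(145,145),int(.019/.06*290),(0,255,0),1)
    for k in range(12):
        a=k*np.pi/6; q=lambda r:(int(145-r*np.sin(a)),int(145-r*np.cos(a))); cv2.line(I,q(105),q(125 if k else 144),(0,0,255),1)
# sleeve unwrap: side cam, bearing 20..160 deg, z 0..35mm
th=np.radians(np.linspace(150,30,580)); z=np.linspace(.045,-.005,290); TH,Z=np.meshgrid(th,z)
Q=np.stack([.4643+.022*np.cos(TH),-.133+.022*np.sin(TH),Z],-1)
C=samp(s,Q,TH.shape)
for d in range(30,151,10): cv2.line(C,(int((150-d)/120*580),0),(int((150-d)/120*580),20 if d!=90 else 60),(0,0,255),1)
for zz in(0,.009,.013,.0215): cv2.line(C,(0,int((.045-zz)/.05*290)),(30,int((.045-zz)/.05*290)),(0,255,0),1)
cv2.imwrite('pics/unw.png',np.vstack([np.hstack([A,B]),C]))
E
```

```text
(no output)
```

View pics/unw.png

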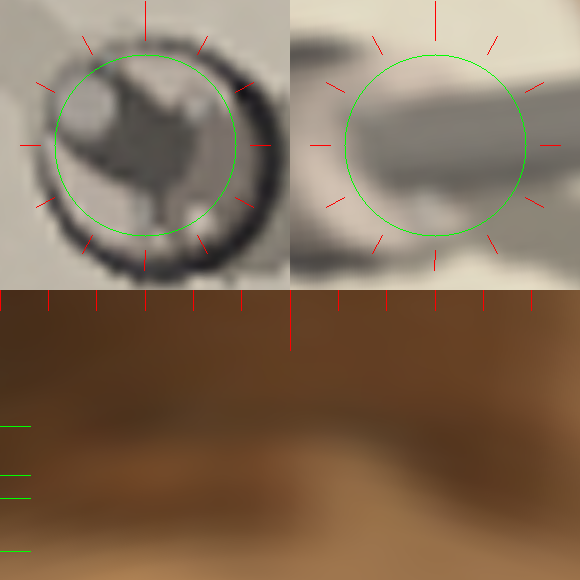

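The pins come out at bearings of about 180°, -57° and 62°, so about 60° modulo 120°. The slot entry is at about 77°. Next I'll grasp the sleeve and look at it closer up.

```bash
cat >>m.py <<'E'
def go(pos,bear):
    s=manip.get_state(); Rt=R.from_quat(s['eef_rot']); d=np.array(pos)-s['eef_pos']
    b=np.radians(bear); x=np.array([np.cos(b),np.sin(b),0]);z=np.array([0,0,-1.]); Rg=R.from_matrix(np.stack([x,np.cross(z,x),z],1))
    print('t',round(s['t'],2),'shift',np.round(Rt.inv().apply(d)/.75,4),'turn',np.round((Rt.inv()*Rg).as_rotvec()/(np.pi/2),4),'F',np.round(s['force'],1),'w',round(float(s['width']),3),'pos',np.round(s['eef_pos'],4),'q6',round(float(s['qpos'][5]),2))
E
python3 -c "
from m import *
go([.464,-.133,.238],100)"
```

```text
t 0.2 shift [ 0.5414 -0.4518  0.0014] turn [-5.000e-04 -6.000e-04 -9.254e-01] F [ 0.5 -1.   0.2] w 1.001 pos [ 0.1726 -0.5743  0.2386] q6 -0.09
```

Request:
move_arm(
  series=[
    [[0.54,-0.45,0,0,0,-0.925,0],[0.54,-0.45,0,0,0,-0.925,0],[0.54,-0.45,0,0,0,-0.925,0],[0.54,-0.45,0,0,0,-0.925,0],[0.54,-0.45,0,0,0,-0.925,0]],
  ],
)

```text
t: 0.62
eef_pos: [0.288, -0.3991, 0.239]
eef_rot: [0.896, 0.445, 0.0, -0.0]
force: [1.6, -0.5, 0.8]
width: 1.002
finger_force: 0.0
```

```bash
python3 -c "
from m import *
go([.464,-.133,.238],100)"
```

```text
t 0.62 shift [ 0.4245 -0.0273  0.0014] turn [-1.000e-04 -2.000e-04 -5.239e-01] F [ 1.6 -0.5  0.8] w 1.002 pos [ 0.288  -0.3991  0.239 ] q6 -0.4
```

Request:
move_arm(
  series=[
    [[0.4245,-0.0273,0,0,0,-0.524,0],[0.4245,-0.0273,0,0,0,-0.524,0],[0.4245,-0.0273,0,0,0,-0.524,0],[0.4245,-0.0273,0,0,0,-0.524,0],[0.4245,-0.0273,0,0,0,-0.524,0]],
  ],
)

```text
t: 1.03
eef_pos: [0.404, -0.2258, 0.2394]
eef_rot: [0.715, 0.699, 0.0, 0.0]
force: [0.7, 0.0, -0.1]
width: 1.002
finger_force: 0.0
```

```bash
python3 -c "
from m import *
go([.464,-.133,.18],100)"
```

```text
t 1.03 shift [0.1256 0.0771 0.0792] turn [ 0.0002  0.0002 -0.1258] F [ 0.7  0.  -0.1] w 1.002 pos [ 0.404  -0.2258  0.2394] q6 -0.6
```

Request:
move_arm(
  series=[
    [[0.1256,0.0771,0.06,0,0,-0.126,0],[0.1256,0.0771,0.06,0,0,-0.126,0],[0.1256,0.0771,0.06,0,0,-0.126,0],[0.1256,0.0771,0.06,0,0,-0.126,0],[0.1256,0.0771,0.06,0,0,-0.126,0]],
  ],
)

```text
t: 1.45
eef_pos: [0.4637, -0.1333, 0.193]
eef_rot: [0.644, 0.765, -0.0, -0.001]
force: [-0.2, -0.5, 0.8]
width: 1.0
finger_force: 0.0
```

```bash
python3 -c "
from m import *
go([.4643,-.133,.054],100)"
```

```text
t 1.45 shift [-0.      0.0012  0.1853] turn [-0.0014 -0.0009 -0.0012] F [-0.2 -0.5  0.8] w 1.0 pos [ 0.4637 -0.1333  0.193 ] q6 -0.56
```

Request:
move_arm(
  series=[
    [[0,0.001,0.05,0,0,0,0],[0,0.001,0.1,0,0,0,0],[0,0.001,0.145,0,0,0,0],[0,0.001,0.185,0,0,0,0],[0,0.001,0.185,0,0,0,0]],
  ],
)

```text
t: 1.87
eef_pos: [0.4598, -0.1345, 0.0497]
eef_rot: [0.646, 0.764, -0.002, -0.005]
force: [-0.4, -0.3, -1.0]
width: 1.0
finger_force: 0.0
```

Request:
move_arm(
  series=[
    [[0,0,0,0,0,0,0.5],[0,0,0,0,0,0,1],[0,0,0,0,0,0,1],[0,0,0,0,0,0,1],[0,0,0,0,0,0,1]],
  ],
)

```text
t: 2.28
eef_pos: [0.4667, -0.1362, 0.0586]
eef_rot: [0.645, 0.764, 0.001, 0.002]
force: [-2.3, -0.1, 7.1]
width: 0.507
finger_force: 59.7
```

```bash
python3 -c "
from m import *
go([.45,.1,.25],100)
c,W,_,_=cam('side');P=W[180:235,325:365].reshape(-1,3);print(c['frame'].shape)"
```

```text
t 2.28 shift [ 0.3135  0.032  -0.256 ] turn [ 0.0025  0.0018 -0.0036] F [-2.3 -0.1  7.1] w 0.507 pos [ 0.4667 -0.1362  0.0586] q6 -0.56
(480, 640, 3)
```

Request:
move_arm(
  series=[
    [[0,0,-0.04,0,0,0,1],[0,0,-0.09,0,0,0,1],[0,0,-0.14,0,0,0,1],[0,0,-0.19,0,0,0,1],[0,0,-0.24,0,0,0,1]],
  ],
)

```text
t: 2.75
eef_pos: [0.4648, -0.1352, 0.2392]
eef_rot: [0.645, 0.764, 0.0, 0.001]
force: [0.4, -0.8, -1.3]
width: 0.506
finger_force: 61.0
```

```bash
python3 -c "
from m import *
go([.493,.1865,.27],100)"
```

```text
t 2.75 shift [ 0.4164  0.1093 -0.0414] turn [ 0.0015  0.0009 -0.0035] F [ 0.4 -0.8 -1.3] w 0.506 pos [ 0.4648 -0.1352  0.2392] q6 -0.56
```

Request:
move_arm(
  series=[
    [[0.05,0.013,-0.04,0,0,0,1],[0.1,0.026,-0.04,0,0,0,1],[0.15,0.039,-0.04,0,0,0,1],[0.2,0.052,-0.04,0,0,0,1],[0.25,0.066,-0.04,0,0,0,1]],
  ],
)

```text
t: 3.17
eef_pos: [0.4823, 0.0598, 0.268]
eef_rot: [0.645, 0.764, 0.001, 0.002]
force: [1.5, -0.9, -1.1]
width: 0.503
finger_force: 61.0
```

Request:
move_arm(
  series=[
    [[0.05,0.013,0,0,0,0,1],[0.1,0.026,0,0,0,0,1],[0.14,0.037,0,0,0,0,1],[0.166,0.0435,0,0,0,0,1],[0.166,0.0435,0,0,0,0,1]],
  ],
)

```text
t: 3.58
eef_pos: [0.4932, 0.1902, 0.2672]
eef_rot: [0.643, 0.766, 0.002, 0.0]
force: [-0.6, -0.3, -0.8]
width: 0.509
finger_force: 61.0
```

Request:
move_arm(
  series=[
    [[0,0,0,0,0,0,1],[0,0,0,0,0,0,1],[0,0,0,0,0,0,1],[0,0,0,0,0,0,1],[0,0,0,0,0,0,1]],
  ],
)

```text
t: 4.0
eef_pos: [0.4934, 0.1853, 0.2658]
eef_rot: [0.646, 0.764, 0.0, 0.0]
force: [0.6, 0.3, -0.5]
width: 0.508
finger_force: 61.0
```

```bash
python3 - <<'E'
from m import *
go([.493,.1865,.27],100)
s,W,_,_=cam('side'); p=manip.get_state()['eef_pos']
u,v=proj(s,[p-[0,0,.02]])[0].astype(int); print(u,v)
B=W[v-60:v+70,u-45:u+45].reshape(-1,3); ok=(np.hypot(B[:,0]-p[0],B[:,1]-p[1])<.035)
Q=B[ok&(B[:,2]<p[2]-.012)&(B[:,2]>p[2]-.05)]; print('axis',fit(Q,.022),'zmin',np.sort(Q[:,2])[:8])
C=W[v-60:v+70,u-45:u+45].reshape(-1,3)[ok]; print(np.percentile(C[:,2],[.5,2,5]),'tcp',p)
a=cv2.resize(s['frame'][v-40:v+60,u-50:u+50],(400,400),interpolation=cv2.INTER_CUBIC)
c=fit(Q,.022)[0]; zb=p[2]-.054
th=np.radians(np.linspace(150,30,400)); z=np.linspace(zb+.04,zb-.005,400); TH,Z=np.meshgrid(th,z)
C=samp(s,np.stack([c[0]+.022*np.cos(TH),c[1]+.022*np.sin(TH),Z],-1),TH.shape)
for d in range(30,151,10): cv2.line(C,(int((150-d)/120*400),0),(int((150-d)/120*400),20 if d!=90 else 60),(0,0,255),1)
for zz in(0,.009,.013,.0215): cv2.line(C,(0,int((.04-zz)/.045*400)),(30,int((.04-zz)/.045*400)),(0,255,0),1)
cv2.imwrite('pics/held.png',np.hstack([a,C]))
E
```

```text
t 4.0 shift [ 0.0016 -0.0002 -0.0056] turn [ 0.0003  0.     -0.0045] F [ 0.6  0.3 -0.5] w 0.508 pos [0.4934 0.1853 0.2658] q6 0.09
319 235
axis (array([0.49363114, 0.18692542]), np.float64(0.001749508058983966), 259) zmin [0.21578844 0.21581794 0.21583569 0.21600266 0.21600643 0.2161667
 0.21620742 0.21622474]
[0.0204792  0.04135378 0.05329108] tcp [0.49333036 0.1854521  0.26573194]
```

View pics/held.png

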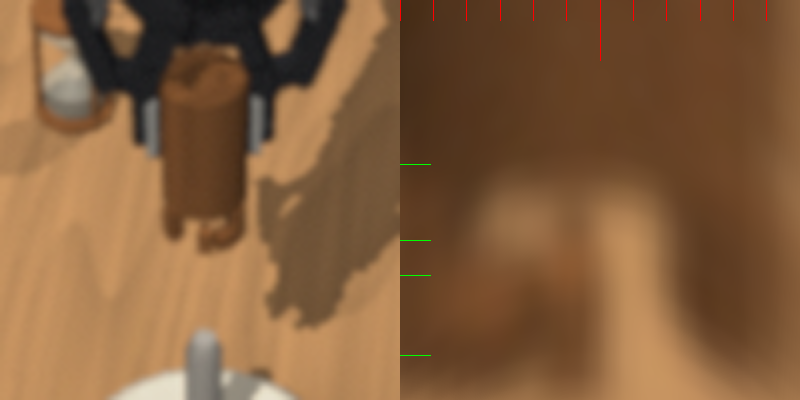

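Held picture: the sleeve is upright in the jaws and the slot entry faces the camera at a bearing of about 78°. The sleeve axis lies within 1 mm of the stem axis. I'll turn to a tool bearing of 84° and lower it over the stem.

```bash
python3 -c "
from m import *
go([.4925,.1855,.19],84)"
```

```text
t 4.05 shift [ 0.0002 -0.0011  0.101 ] turn [ 0.0002 -0.      0.1734] F [ 1.4 -0.5 -1. ] w 0.505 pos [0.4933 0.1855 0.2657] q6 0.09
```

Request:
move_arm(
  series=[
    [[0,-0.001,0.03,0,0,0.07,1],[0,-0.001,0.06,0,0,0.14,1],[0,-0.001,0.085,0,0,0.1735,1],[0,-0.001,0.1,0,0,0.1735,1],[0,-0.001,0.1,0,0,0.1735,1]],
  ],
)

```text
t: 4.47
eef_pos: [0.4907, 0.1853, 0.1874]
eef_rot: [0.742, 0.67, -0.002, -0.001]
force: [-0.7, -0.1, -1.4]
width: 0.507
finger_force: 61.0
```

Request:
move_arm(
  series=[
    [[0,0,0.015,0,0,0,1],[0,0,0.03,0,0,0,1],[0,0,0.045,0,0,0,1],[0,0,0.045,0,0,0,1],[0,0,0.045,0,0,0,1]],
  ],
)

```text
t: 4.88
eef_pos: [0.4919, 0.186, 0.1559]
eef_rot: [0.743, 0.67, -0.001, -0.0]
force: [-0.8, -0.5, -1.2]
width: 0.508
finger_force: 61.0
```

```bash
python3 -c "
from m import *
go([.4925,.1855,.115],84)"
```

```text
t 4.88 shift [-0.0005  0.001   0.0546] turn [-0.001   0.0004  0.001 ] F [-0.8 -0.5 -1.2] w 0.508 pos [0.4919 0.186  0.1559] q6 0.37
```

Request:
move_arm(
  series=[
    [[0,0,0.015,0,0,0,1],[0,0,0.03,0,0,0,1],[0,0,0.045,0,0,0,1],[0,0,0.05,0,0,0,1],[0,0,0.05,0,0,0,1]],
  ],
)

```text
t: 5.3
eef_pos: [0.4917, 0.1858, 0.1175]
eef_rot: [0.743, 0.67, -0.001, -0.0]
force: [0.3, -1.0, -2.2]
width: 0.506
finger_force: 60.9
```

Request:
move_arm(
  series=[
    [[0,0,0.002,0,0,0,1],[0,0,0.004,0,0,0,1],[0,0,0.006,0,0,0,1],[0,0,0.008,0,0,0,1],[0,0,0.008,0,0,0,1]],
  ],
)

```text
t: 5.72
eef_pos: [0.4925, 0.1861, 0.1133]
eef_rot: [0.743, 0.67, 0.0, 0.0]
force: [-0.2, -2.1, -0.8]
width: 0.51
finger_force: 61.2
```

```bash
python3 -c "
from m import *
go([.4925,.1855,.105],84)"
```

```text
t 5.72 shift [-0.0008  0.      0.011 ] turn [ 0.0002 -0.      0.0007] F [-0.2 -2.1 -0.8] w 0.51 pos [0.4925 0.1861 0.1133] q6 0.37
```

Request:
move_arm(
  series=[
    [[0,0,0.002,0,0,0,1],[0,0,0.004,0,0,0,1],[0,0,0.006,0,0,0,1],[0,0,0.006,0,0,0,1],[0,0,0.006,0,0,0,1]],
  ],
)

```text
t: 6.13
eef_pos: [0.4926, 0.1858, 0.1085]
eef_rot: [0.743, 0.67, -0.0, 0.0]
force: [1.7, -5.5, -2.6]
width: 0.508
finger_force: 60.8
```

```bash
python3 -c "
from m import *
go([.4925,.1855,.105],84)"
```

```text
t 6.13 shift [-0.0004 -0.0001  0.0047] turn [0.0003 0.0004 0.0007] F [ 1.7 -5.5 -2.6] w 0.508 pos [0.4926 0.1858 0.1085] q6 0.37
```

Request:
move_arm(
  series=[
    [[-0.001,0,0.001,0,0,0,1],[-0.001,0,0.002,0,0,0,1],[-0.001,0,0.004,0,0,0,1],[-0.001,0,0.004,0,0,0,1],[-0.001,0,0.004,0,0,0,1]],
  ],
)

```text
t: 6.55
eef_pos: [0.4925, 0.1854, 0.1055]
eef_rot: [0.743, 0.67, 0.0, 0.0]
force: [3.4, -3.1, -2.1]
width: 0.505
finger_force: 60.7
```

```bash
python3 - <<'E'
from m import *
go([.4925,.1855,.105],84)
s=manip.read_camera('side');u,v=proj(s,[[.493,.187,.06]])[0].astype(int)
cv2.imwrite('pics/on.png',cv2.resize(s['frame'][v-60:v+40,u-50:u+50],(600,600),interpolation=cv2.INTER_CUBIC))
E
```

```text
t 6.55 shift [ 0.0002 -0.      0.0007] turn [ 0.0002 -0.      0.0007] F [ 3.4 -3.1 -2.1] w 0.505 pos [0.4925 0.1854 0.1055] q6 0.37
```

View pics/on.png

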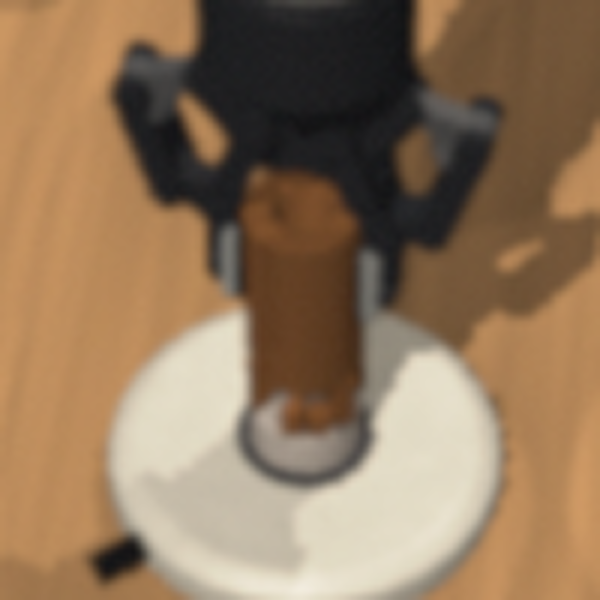

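The picture shows the sleeve over the stem, its lower end just above the collar at about (300,425). There is no upward force yet, so I continue down.

Request:
move_arm(
  series=[
    [[-0.0007,0.0007,0.001,0,0,0,1],[-0.0007,0.0007,0.003,0,0,0,1],[-0.0007,0.0007,0.005,0,0,0,1],[-0.0007,0.0007,0.005,0,0,0,1],[-0.0007,0.0007,0.005,0,0,0,1]],
  ],
)

```text
t: 7.02
eef_pos: [0.4928, 0.185, 0.102]
eef_rot: [0.743, 0.67, 0.0, -0.0]
force: [1.1, -1.0, 1.0]
width: 0.511
finger_force: 61.1
```

```bash
python3 - <<'E'
from m import *
go([.4925,.1855,.105],84)
E
```

```text
t 7.02 shift [ 0.0006 -0.0005 -0.004 ] turn [-0.     -0.0002  0.0008] F [ 1.1 -1.   1. ] w 0.511 pos [0.4928 0.185  0.102 ] q6 0.36
```

Lateral forces are relieved. I continue down.

Request:
move_arm(
  series=[
    [[0,0,0.001,0,0,0,1],[0,0,0.002,0,0,0,1],[0,0,0.004,0,0,0,1],[0,0,0.004,0,0,0,1],[0,0,0.004,0,0,0,1]],
  ],
)

```text
t: 7.43
eef_pos: [0.4929, 0.185, 0.0993]
eef_rot: [0.743, 0.67, 0.0, -0.0]
force: [-0.5, -2.4, 4.5]
width: 0.509
finger_force: 61.5
```

Request:
move_arm(
  series=[
    [[0,0,0.001,0,0,0,1],[0,0,0.002,0,0,0,1],[0,0,0.003,0,0,0,1],[0,0,0.003,0,0,0,1],[0,0,0.003,0,0,0,1]],
  ],
)

```text
t: 7.85
eef_pos: [0.4929, 0.185, 0.0973]
eef_rot: [0.743, 0.67, 0.0, -0.0]
force: [-1.4, -2.1, 6.2]
width: 0.509
finger_force: 61.9
```

The axial force rises by about 0.8 N/mm, so the slots are over the pins and the sleeve is on the collar spring. Now I push on down.

Request:
move_arm(
  series=[
    [[0,0,0.003,0,0,0,1],[0,0,0.006,0,0,0,1],[0,0,0.009,0,0,0,1],[0,0,0.01,0,0,0,1],[0,0,0.01,0,0,0,1]],
  ],
)

```text
t: 8.27
eef_pos: [0.4931, 0.1851, 0.0904]
eef_rot: [0.743, 0.67, 0.0, -0.0]
force: [-4.3, -2.4, 11.4]
width: 0.507
finger_force: 62.5
```

```bash
python3 - <<'E'
from m import *
go([.4925,.1855,.0885],84)
print(manip.get_state()['ft_torque'])
E
```

```text
t 8.27 shift [ 0.0004 -0.0008  0.0026] turn [ 0.0002 -0.0004  0.0007] F [-4.3 -2.4 11.4] w 0.507 pos [0.4931 0.1851 0.0904] q6 0.36
[-0.41533307  0.64204252 -0.00490941]
```

Request:
move_arm(
  series=[
    [[0,-0.0007,0.001,0,0,0,1],[0,-0.0007,0.002,0,0,0,1],[0,-0.0007,0.002,0,0,0,1],[0,-0.0007,0.002,0,0,0,1]],
  ],
)

```text
t: 8.6
eef_pos: [0.4931, 0.1852, 0.0902]
eef_rot: [0.743, 0.67, 0.001, 0.0]
force: [-7.1, -3.1, 20.2]
width: 0.51
finger_force: 63.4
```

The force jump to 20 N marks full depth (32 mm). I ease off slightly and start the clockwise twist.

Request:
move_arm(
  series=[
    [[0,-0.0002,-0.001,0,0,0.07,1],[0,-0.0004,-0.001,0,0,0.14,1],[0.0001,-0.0006,-0.001,0,0,0.21,1],[0.0002,-0.0009,-0.001,0,0,0.28,1],[0.0003,-0.001,-0.001,0,0,0.35,1]],
  ],
)

```text
t: 9.02
eef_pos: [0.4921, 0.1853, 0.0903]
eef_rot: [0.898, 0.44, 0.001, 0.0]
force: [-6.7, -4.4, 16.2]
width: 0.509
finger_force: 61.5
```

```bash
python3 - <<'E'
from m import *
go([.4925,.1855,.0895],24)
print(manip.get_state()['ft_torque'])
E
```

```text
t 9.02 shift [0.0005 0.0002 0.001 ] turn [ 0.0004 -0.0007  0.3141] F [-6.7 -4.4 16.2] w 0.509 pos [0.4921 0.1853 0.0903] q6 0.92
[-0.70262249  0.65900549  0.17693587]
```

Request:
move_arm(
  series=[
    [[-0.0003,-0.0002,0,0,0,0.07,1],[-0.0003,-0.0004,0,0,0,0.14,1],[-0.0003,-0.0006,0,0,0,0.21,1],[-0.0003,-0.0008,0,0,0,0.28,1],[-0.0003,-0.0009,0,0,0,0.32,1]],
  ],
)

```text
t: 9.43
eef_pos: [0.4914, 0.1855, 0.0903]
eef_rot: [0.979, 0.203, 0.001, 0.0]
force: [-6.1, -3.2, 17.0]
width: 0.506
finger_force: 60.9
```

```bash
python3 - <<'E'
from m import *
go([.4925,.1855,.0895],24)
print(manip.get_state()['ft_torque'])
E
```

```text
t 9.43 shift [0.0013 0.0006 0.0011] turn [ 0.0003 -0.0006 -0.0061] F [-6.1 -3.2 17. ] w 0.506 pos [0.4914 0.1855 0.0903] q6 1.43
[-0.91686202  0.87073529  0.77082197]
```

Torque about the axis jumped to 0.77 N m, so the sleeve is against the slot's end wall. I ease up into the pocket.

Request:
move_arm(
  series=[
    [[0,0,-0.002,0,0,-0.01,1],[0,0,-0.004,0,0,-0.01,1],[0,0,-0.006,0,0,-0.01,1],[0,0,-0.008,0,0,-0.01,1],[0,0,-0.008,0,0,-0.01,1]],
  ],
)

```text
t: 9.85
eef_pos: [0.4913, 0.1855, 0.0954]
eef_rot: [0.977, 0.214, 0.0, 0.0]
force: [-1.6, -3.2, 9.9]
width: 0.505
finger_force: 61.6
```

Request:
move_arm(
  series=[
    [[0,0,-0.001,0,0,0,1],[0,0,-0.002,0,0,0,1],[0,0,-0.003,0,0,0,1],[0,0,-0.003,0,0,0,1]],
  ],
)

```text
t: 10.18
eef_pos: [0.4911, 0.1854, 0.0971]
eef_rot: [0.977, 0.214, 0.0, 0.0]
force: [-1.5, -2.1, 6.2]
width: 0.507
finger_force: 61.3
```

```bash
python3 - <<'E'
from m import *
go([.4925,.1855,.0895],24)
print(manip.get_state()['ft_torque'])
E
```

```text
t 10.18 shift [0.0018 0.0007 0.0101] turn [ 0.0001 -0.0002  0.0074] F [-1.5 -2.1  6.2] w 0.507 pos [0.4911 0.1854 0.0971] q6 1.4
[-0.57710374  0.04036258  0.10279576]
```

Request:
move_arm(
  series=[
    [[0,0,-0.001,0,0,0,1],[0,0,-0.002,0,0,0,1],[0,0,-0.003,0,0,0,1],[0,0,-0.003,0,0,0,1],[0,0,-0.003,0,0,0,1]],
  ],
)

```text
t: 10.6
eef_pos: [0.4907, 0.1852, 0.0983]
eef_rot: [0.977, 0.214, -0.0, 0.0]
force: [4.6, -1.3, -5.6]
width: 0.507
finger_force: 61.6
```

The sleeve is held against a lift at about 40 mm (-5.6 N), so it is locked. I ease back and release.

Request:
move_arm(
  series=[
    [[0,0,0.001,0,0,0,1],[0,0,0.001,0,0,0,1],[0,0,0.001,0,0,0,0.7],[0,0,0.001,0,0,0,0.2],[0,0,0.001,0,0,0,0]],
  ],
)

```text
t: 11.02
eef_pos: [0.4906, 0.1858, 0.0984]
eef_rot: [0.977, 0.214, -0.0, -0.0]
force: [0.9, 0.2, -0.6]
width: 0.777
finger_force: 0.0
```

Request:
move_arm(
  series=[
    [[0,0,0,0,0,0,0],[0,0,0,0,0,0,0],[0,0,0,0,0,0,0],[0,0,0,0,0,0,0],[0,0,-0.02,0,0,0,0]],
  ],
)

```text
t: 11.43
eef_pos: [0.4887, 0.1849, 0.1104]
eef_rot: [0.977, 0.214, -0.003, 0.0]
force: [-0.3, -0.3, -0.1]
width: 1.001
finger_force: 0.0
```

Request:
move_arm(
  series=[
    [[0,0,-0.04,0,0,0,0],[0,0,-0.08,0,0,0,0],[0,0,-0.12,0,0,0,0],[0,0,-0.16,0,0,0,0],[0,0,-0.16,0,0,0,0]],
  ],
)

```text
t: 11.85
eef_pos: [0.494, 0.1863, 0.241]
eef_rot: [0.977, 0.214, 0.005, -0.0]
force: [-0.1, -0.1, 0.6]
width: 1.002
finger_force: 0.0
```

```bash
python3 - <<'E'
from m import *
go([.4925,.1855,.0895],24)
s,W,_,_=cam('side');u,v=proj(s,[[.493,.187,.08]])[0].astype(int)
P=W[v-50:v+50,u-40:u+40].reshape(-1,3);P=P[np.hypot(P[:,0]-.493,P[:,1]-.187)<.03]
T=P[(P[:,2]>.12)&(P[:,2]<.16)];print('top z',np.percentile(T[:,2],[50,80,90]),'axis low/high',fit(P[(P[:,2]>.06)&(P[:,2]<.09)],.022)[0],fit(P[(P[:,2]>.1)&(P[:,2]<.13)],.022)[0])
cv2.imwrite('pics/end.png',cv2.resize(s['frame'],(800,600)))
E
```

```text
t 11.85 shift [-4.400e-03 -2.000e-04  2.019e-01] turn [ 0.001  -0.0068  0.0074] F [-0.1 -0.1  0.6] w 1.002 pos [0.494  0.1863 0.241 ] q6 1.4
top z [0.13638562 0.1389474  0.14002967] axis low/high [0.49346193 0.1870599 ] [0.49352188 0.18771901]
```

View pics/end.png

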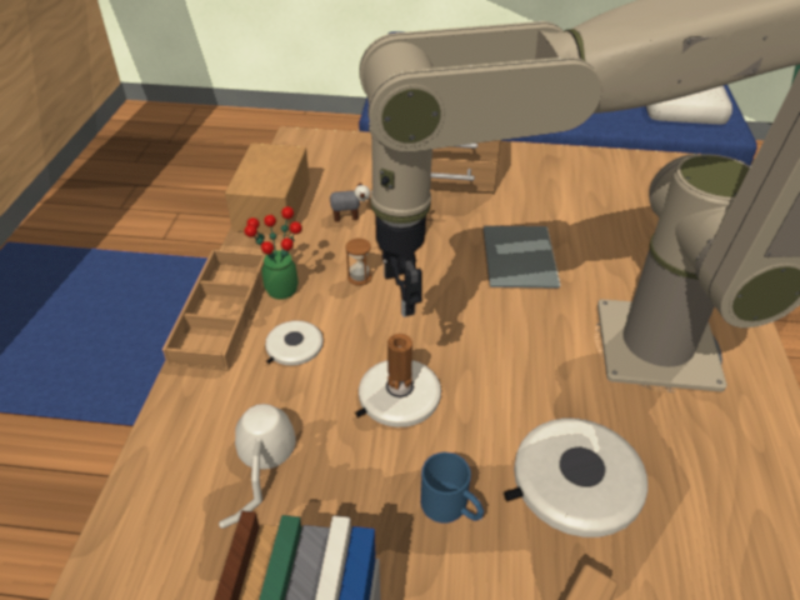

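The picture shows the sleeve upright on the base at (400,365), with its top at about 139.5 mm as it should be when locked. The gripper is clear and the bystanders in view are standing undisturbed.

```bash
python3 -c "
from rig import manip
print(manip.close_job())"
```

```text
the job is handed in; nothing more can be done
None
```

The sleeve is on the stem, pushed down, twisted clockwise and locked: it held against a test lift, and after release it stood upright with its top at about 139.5 mm. I handed the job in at about 12 s, with the gripper clear and no bystander seen to have moved.

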